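# Clear the jammed block from the feed chute

### The job

A hardwood block has come down the sloping feed chute crosswise and jammed at the narrow throat, under the two metal keeper strips. Nudge it back up the chute until it is out from under the strips, lift it right out, turn it and set it down again (do not drop it) lengthwise in the open upper part of the chute, flat on the floor between the low rails and clear of the strips, then let go. Leave the other things on the table where they are.

Things in the scene. Friction and masses are not known exactly. Their poses are not given: they have to be found in the camera images.
- chute_bed: Sloping bed of a fixed plywood feed chute. Origin: on the floor's centre line at the upper end of the metal keeper strips, 85 mm above the table. x runs up the slope (0.25 rad from level), y across, z square to the floor. The floor runs from x = -150 mm (low end) to +170 mm. The bed is 88 mm wide, its base board 100 mm.
- chute_throat (a point): On the floor's centre line at the throat, x = -70 mm of the bed; axes as the bed's. From x = -150 to 0 the side walls are 34 mm high, 64 mm apart, and carry keeper strips (top at 38 mm) that overhang 8 mm each, leaving a slot 48 mm wide, open above. Below the throat, cheeks as high as the walls narrow the channel itself to 48 mm; low end open.
- chute_open (a point): On the floor's centre line at the middle of the open upper part, x = +85 mm of the bed; axes as the bed's. Open above from x = 0 to +170 mm of the bed, with rails only 8 mm high, 64 mm apart inside.
- jammed_block: Dark hardwood block, 38 (its x) by 60 (y) by 30 mm high (z), 40 to 80 g; origin at the centre of its underside. It starts flat on the floor, crosswise (60 mm across the chute, its x up the slope, cocked 0.04 rad at most), centre at x = -50 mm of the bed, just above the throat, both strips over its ends with 4 mm of play. It slides when pushed; friction holds it where left.
- block_mid (a point): The centre of the jammed block, 15 mm above its underside; axes as the block's. The block is too wide for the throat and too long to turn within the channel.
- offcut_slim: Bystander: light hardwood offcut 45 x 90 x 22 mm lying on the table beside the chute; origin at the centre of its underside.
- offcut_thin: Bystander: thin hardwood offcut 50 x 55 x 12 mm lying on the table on the chute's other side; origin at the centre of its underside.
- mallet: Bystander: wooden mallet, 231 mm long, 69 mm high, lying near the table's left edge; origin at the centre of its underside.
Things that resemble listed ones, but are neither listed nor needed, are in the scene too. There is more than one size of the jammed_block; the one meant has the size given above.

How it is judged:
By the outcome, as a careful person would: the job done as asked, in the order asked, and still so for the second after the job is handed in, with the robot touching nothing.
It also fails if it takes over 51 s, if anything falls off the work surface, if the arm or the gripper's body presses on something with over 40 N, if the wrist force passes 120 N, or if a joint passes its speed limit or range.

### The arm

A 7-joint arm with a two-finger parallel gripper is mounted at the origin on a cart in front of the work surface, level with it; the furniture and walls round the work are solid. World frame = base frame: x ahead of the robot, y to its left, z up, the work surface at z = 0. Lengths are in m, angles in rad, forces in N, time in s.
With the tool pointing down it reaches from about 0.35 to 0.9 m from the base axis. Payload 8.1 kg.
Tool frame: the origin (TCP) lies on the centre line of the jaws, within the pads' length; the fingertips stand 19 mm ahead of it and the grasp point (between the pads) is the TCP (arm.tip_reach is the distance from the TCP to the fingertips, in m); z points along the fingers, y is the line along which they close (so a half turn about z gives the same grasp; the last joint's range is limited). The gripper opens to 92 mm and grips with 3 to 60 N. Pads are 19 mm wide; open, the fingers measure 130 mm over their backs; the gripper's body (75 mm by 190 mm) begins 47 mm behind the grasp point.
Start: joints at [-1.316, 0.434, 0.025, 1.573, -0.012, 1.134, -0.075], TCP at [0.219, 0.585, 0.246] pointing down, gripper open.
Joint ranges: [-2.62, 2.62], [-0.44, 2.09], [-1.27, 1.32], [0.08, 2.57], [-1.32, 4.46], [0.12, 2], [-2.74, 2.74]. Speed limits (rad/s): [2.22, 2.22, 3.01, 3.01, 3.14, 3.14, 3.14].

### API

Orientations are given as a rotation vector (axis times angle).
In Python, from cell import arm gives the robot as it stands.
- The arm moves only by the tool arm_command, never from a script. Its argument "targets" is a list that holds one entry, the list of rows, each a list of 6 numbers: the shift along the tool's x, y, z in m, then the turn, a rotation vector about the tool's x, y, z in rad. A call has 1 to 10 rows; each row shifts and turns the commanded pose from where the row before left it, along the tool's axes as they then stand; what a row does not reach is not made up. A row lasts 1/8 s, in which the tool goes at most 62.5 mm and 10.7 degrees, less where a joint would pass 70% of its speed; a pose out of reach is approached as far as the arm can. A call with a gripper value outside its range is refused whole. "jaw" is the finger opening in m, from 0 to 0.0918, set as the call begins (left out, the last holds). The fingers move at their own pace and stop on an object; "newtons" is the grip in N (left out, the last holds). Time passes only in rows, so rows that do not move let the fingers close. It gives the time, the measured TCP pose, the force, the opening and the grip force at its end, in the units of the state.
- arm.observe(): the state, without advancing time (a new reading comes with each control period).
- arm.get_image(name): name is "scene" or "top" or "wrist"; returns a dict with "pixels" (480x640x3 uint8, red, green, blue), "z_map" (480x640 float32, m along the optical axis (not along the pixel's ray), 0 where there is no reading), "fx", "fy", "cx", "cy" (pixels), "xyz" and "rotation" of the camera in the world; the wrist camera has in their place "T_tool_cam" (4x4, takes a point from camera to tool coordinates, whose origin is the TCP and whose axes are the flange's). Camera axes: x right, y down, z forward; pixel columns grow to the right and rows downward; lengths in m; the calibration is good to about 2 mm. A picture is of the moment at which its call begins: read the wrist's pose just before it.
- arm.sign_off(): hands the job in; it is judged then, once.
The state is a dict: "clock": time; "joints": joint angles; "dq": joint speeds; "joint_efforts": joint torques, N m; "position": TCP position; "ee_rot": TCP orientation; "force": force on the tool from outside, world axes, zero at the start; "ft_torque": the same for the moment, N m; "width": opening from 0.0 (shut) to 1.0 (fully open); "gripper_force": force on a finger pad.
Only numpy, scipy, OpenCV 4.12 (cv2) and the standard library are available. Lean on these libraries where they do the work, as an engineer would, in place of code of your own. Each camera call takes 0.05 s, during which the arm holds its last target. There are 200 camera calls.

## Working session

There is one attempt and no reset: what is moved stays moved. The work goes in short steps, Python scripts to look and compute and a tool call to move; the robot and the scene stay as the last step left them, time stands still between calls to the robot, and variables do not carry over. Pictures are saved under pics/ and viewed, at most 10 in all, crops included, and the job is handed in when it is done.

Besides the shell and the picture viewer there is one more tool, called after "Call:" as a command line: name --argument value ..., lists and objects as JSON in quotes. arm_command: Moves the arm, as the interface text tells. Its arguments: {"type":"object","properties":{"targets":{"type":"array","items":{"type":"array","items":{"type":"array","items":{"type":"number"}}}},"jaw":{"type":"number"},"newtons":{"type":"number"}},"required":["targets"]}

```bash
mkdir -p pics
cat > h.py <<'E'
import numpy as np, cv2
from cell import arm
from scipy.spatial.transform import Rotation as R
def grab(n,save=None):
    s=arm.observe(); im=arm.get_image(n)
    if n=='wrist':
        T=np.eye(4);T[:3,:3]=R.from_rotvec(s['ee_rot']).as_matrix();T[:3,3]=s['position'];T=T@im['T_tool_cam']
    else:
        T=np.eye(4);T[:3,:3]=np.array(im['rotation']) if np.shape(im['rotation'])==(3,3) else R.from_rotvec(im['rotation']).as_matrix();T[:3,3]=im['xyz']
    im['T']=T
    if save: cv2.imwrite('pics/'+save,im['pixels'][:,:,::-1])
    return im
def pts(im):
    v,u=np.mgrid[:480,:640]; z=im['z_map']
    P=np.stack([(u-im['cx'])/im['fx']*z,(v-im['cy'])/im['fy']*z,z],-1)
    return P@im['T'][:3,:3].T+im['T'][:3,3]
E
python3 - <<'E'
from h import *
for n in ('scene','top'):
    im=grab(n,n+'0.png'); np.savez('/tmp/'+n,**im); print(n,im['T'].round(3).tolist(),im['fx'])
print(arm.observe())
E
```

```text
scene [[0.047, 0.653, -0.756, 1.191], [0.999, -0.045, 0.023, 0.332], [-0.019, -0.756, -0.654, 0.722], [0.0, 0.0, 0.0, 1.0]] 557.0161312704828
top [[0.024, -0.988, 0.155, 0.341], [-0.999, -0.028, -0.023, 0.368], [0.027, -0.154, -0.988, 0.946], [0.0, 0.0, 0.0, 1.0]] 535.556894797617
{'clock': 0.1, 'joints': array([-1.31562363,  0.43516618,  0.02495189,  1.57399062, -0.01159127,
        1.13403558, -0.07509102]), 'dq': array([ 1.49112348e-03, -2.15566344e-03,  7.79627166e-05, -1.43355534e-03,
        1.43986876e-03,  7.11274194e-04,  4.02035025e-04]), 'joint_efforts': array([ 2.72598045e-03, -6.69133615e+01,  9.87366848e-01, -3.15150297e+01,
       -6.06605178e-02,  3.74155061e-02,  2.80174748e-05]), 'position': array([0.21875315, 0.58499919, 0.24502119]), 'ee_rot': array([-5.59029436e-01, -3.09132250e+00,  2.27636679e-03]), 'force': array([-0.34200442,  0.77616277, -0.11066968]), 'ft_torque': array([0.02392039, 0.00228901, 0.0211827 ]), 'gripper_force': 0.0, 'width': 0.9982937482378174}
```

View pics/top0.png

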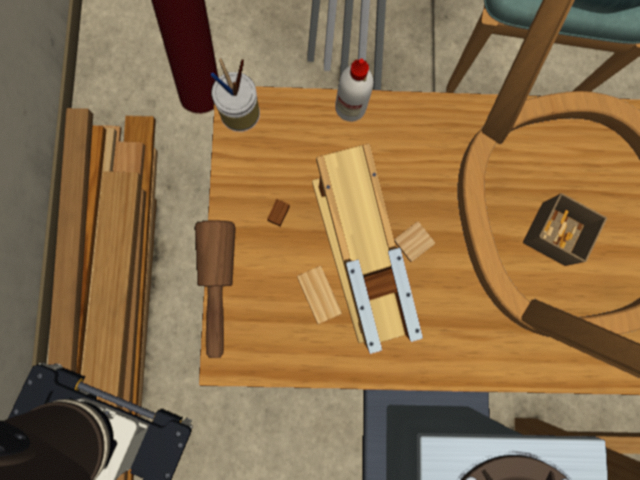

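View pics/scene0.png

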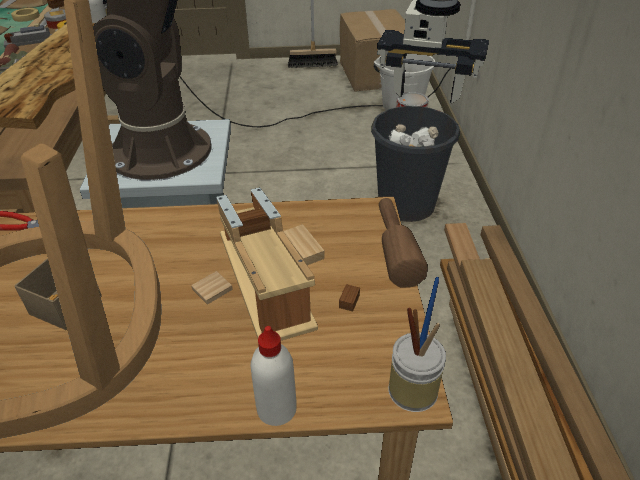

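The top view shows the chute running away from the robot, with its upper end at about (345,155) and its low end at (395,340). There are two dark blocks. One is at (381,284), under the strips at the throat and crosswise. The other is a smaller one loose on the table at (278,212). The one in the chute fits the description; the loose one is a decoy. Next I'll confirm that with a crop and measure the bed frame.

Run:
```python
from h import *
im=dict(np.load('/tmp/top.npz')); P=pts(im)
cv2.imwrite('pics/crop.png',cv2.resize(im['pixels'][135:365,255:445,::-1],None,fx=2.6,fy=2.6,interpolation=cv2.INTER_CUBIC))
hsv=cv2.cvtColor(im['pixels'],cv2.COLOR_RGB2HSV)
roi=np.zeros((480,640),bool); roi[240:360,335:430]=1
m=((hsv[...,1]<60)&(hsv[...,2]>110)&roi).astype(np.uint8)
n,l,st,c=cv2.connectedComponentsWithStats(m)
ctr=[]
def cast(uv,n,d): # plane n.p=d
    r=np.array([(uv[0]-im['cx'])/im['fx'],(uv[1]-im['cy'])/im['fy'],1.]);r=im['T'][:3,:3]@r;o=im['T'][:3,3]
    return o+r*(d-n@o)/(n@r)
# floor plane from open floor
fm=np.zeros((480,640),np.uint8); cv2.fillConvexPoly(fm,np.array([[337,165],[358,160],[382,235],[362,245]]),1)
Q=P[(fm>0)]; c0=np.median(Q,0); 
for k in range(3):
    u,s,vt=np.linalg.svd(Q-Q.mean(0),full_matrices=False); nn=vt[2]*np.sign(vt[2][2]); Q=Q[abs((Q-Q.mean(0))@nn)<.004]
print('floor n',nn.round(4),'tilt',np.arccos(nn[2]),'yaw(upslope)',np.arctan2(-nn[1],-nn[0]),Q.mean(0),len(Q))
for i in range(1,n):
    if st[i,4]<200: continue
    cnt=cv2.findContours((l==i).astype(np.uint8),cv2.RETR_EXTERNAL,cv2.CHAIN_APPROX_NONE)[0][0]
    r=cv2.minAreaRect(cnt); b=cv2.boxPoints(r)
    W=np.array([cast(p,nn,nn@Q.mean(0)+.038) for p in b])
    print('strip',r,b.round(1).tolist()); print(W.round(4).tolist(),'depth z',np.median(P[l==i],0))
dm=((hsv[...,2]<125)&(hsv[...,1]>90)&roi).astype(np.uint8)
n,l,st,c=cv2.connectedComponentsWithStats(dm)
for i in range(1,n):
    if st[i,4]>150: print('dark',st[i],c[i],cast(c[i],nn,nn@Q.mean(0)+.03))
```

```text
floor n [-0.1968 -0.1732  0.965 ] tilt 0.2652868475269369 yaw(upslope) 0.7216112472294114 [0.53081735 0.27773727 0.10519026] 405
strip ((404.7571716308594, 294.31512451171875), (94.14094543457031, 13.724653244018555), 76.27770233154297) [[386.8999938964844, 250.1999969482422], [400.29998779296875, 247.0], [422.6000061035156, 338.3999938964844], [409.29998779296875, 341.70001220703125]]
[[0.4507, 0.236, 0.1207], [0.4567, 0.2146, 0.1181], [0.3156, 0.1723, 0.0817], [0.3101, 0.1942, 0.0846]] depth z [0.38440694 0.20480107 0.10308675]
strip ((363.7621765136719, 306.1542053222656), (94.3259048461914, 13.731213569641113), 75.46554565429688) [[345.29998779296875, 262.20001220703125], [358.6000061035156, 258.79998779296875], [382.20001220703125, 350.1000061035156], [369.0, 353.5]]
[[0.4293, 0.3013, 0.1281], [0.4355, 0.2807, 0.1257], [0.2964, 0.2379, 0.0896], [0.2908, 0.2592, 0.0923]] depth z [0.36416142 0.26941347 0.10268089]
dark [343 259  24  88 152] [354.41447368 302.00657895] [0.36980339 0.28418976 0.1045939 ]
dark [364 266  45  73 862] [382.90603248 287.00348028] [0.39452843 0.2391213  0.10154829]
```

View pics/crop.png

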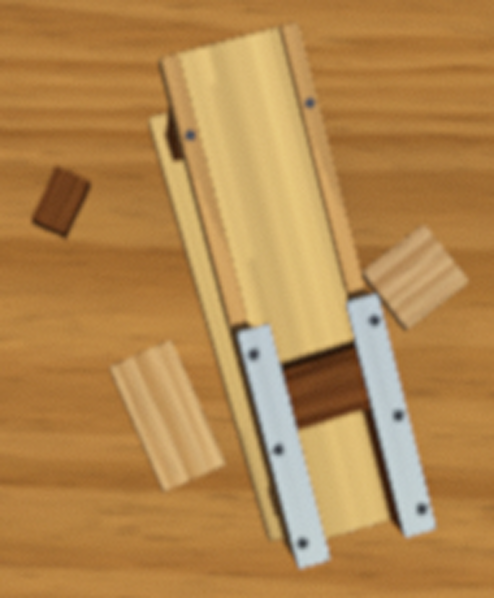

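The crop confirms it: the dark block lies crosswise under both strips, its visible part at about crop (330,385), and the loose dark one at (60,200) is clearly smaller. The floor patch I used for the normal was off, so I'll fit the bed's x, y and yaw from the strip corners instead.

```bash
cat >> h.py <<'E'
def bedT(x,y,yaw):
    T=np.eye(4);T[:3,:3]=(R.from_euler('z',yaw)*R.from_euler('y',-.25)).as_matrix();T[:3,3]=[x,y,.085];return T
def proj(im,W):
    C=(np.asarray(W)-im['T'][:3,3])@im['T'][:3,:3]
    return C[:,:2]/C[:,2:]*[im['fx'],im['fy']]+[im['cx'],im['cy']]
def toplane(im,uv,B,h):
    """pixels -> bed coords on plane z_bed=h"""
    uv=np.atleast_2d(uv);r=np.c_[(uv-[im['cx'],im['cy']])/[im['fx'],im['fy']],np.ones(len(uv))]@im['T'][:3,:3].T
    o=(im['T'][:3,3]-B[:3,3])@B[:3,:3]; r=r@B[:3,:3]
    return o+r*((h-o[2])/r[:,2])[:,None]
E
python3 - <<'E'
from h import *
from scipy.optimize import least_squares
im=dict(np.load('/tmp/top.npz'))
px=np.array([[386.9,250.2],[400.3,247],[422.6,338.4],[409.3,341.7],[345.3,262.2],[358.6,258.8],[382.2,350.1],[369,353.5]])
L=np.array([[0,-24],[0,-44],[-.150e3,-44],[-150,-24],[0,44],[0,24],[-150,24],[-150,44]])/1e3
L=np.c_[L,np.full(8,.038)]
f=lambda p:(proj(im,L@bedT(*p)[:3,:3].T+bedT(*p)[:3,3])-px).ravel()
s=least_squares(f,[.43,.25,.2]);print(s.x,s.fun.reshape(-1,2).round(1).tolist())
B=bedT(*s.x);np.save('bed.npy',B)
hsv=cv2.cvtColor(im['pixels'],cv2.COLOR_RGB2HSV)
roi=np.zeros((480,640),bool);roi[258:320,362:402]=1
Q=(pts(im)-B[:3,3])@B[:3,:3]
dm=((hsv[...,2]<140)&(hsv[...,1]>90)&roi&(Q[...,2]>.022)&(Q[...,2]<.036)&(abs(Q[...,1])<.024))
q=Q[dm]; print(dm.sum(),q.mean(0).round(4),q.min(0).round(4),q.max(0).round(4))
e=toplane(im,np.argwhere(dm)[:,::-1],B,.03);print(e[:,:2].min(0),e[:,:2].max(0))
fl=(abs(Q[...,1])<.025)&(Q[...,0]>.02)&(Q[...,0]<.15)&(abs(Q[...,2])<.02);print('floor z',np.median(Q[fl][:,2]),Q[fl][:,2].std())
for y in (-.02,0,.02):
    ee=e[abs(e[:,1]-y)<.003];print(y,ee[:,0].min(),ee[:,0].max())
for n,p in dict(open=(.085,0,0),blk=(-.05,0,.03),zero=(0,0,0),up=(.17,0,0)).items(): print(n,B[:3,:3]@p+B[:3,3])
x=B[:3,:3]; print('tool rot, y across:',R.from_matrix(np.c_[x[:,0],-x[:,1],-x[:,2]]).as_rotvec(), R.from_rotvec(arm.observe()['ee_rot']).as_matrix().round(3).tolist())
E
```

```text
[0.45163442 0.26076582 0.2953463 ] [[0.7, 0.6], [-0.4, 0.4], [-0.4, -0.4], [0.9, -0.3], [0.4, 0.2], [-0.5, 0.1], [-0.9, -0.4], [0.2, -0.3]]
696 [-0.0487 -0.0013  0.0295] [-0.075  -0.024   0.0229] [-0.0297  0.0217  0.034 ]
[-0.07381537 -0.02380171] [-0.0288555   0.02149678]
floor z -0.0003609768467427082 0.0014902571721952967
-0.02 -0.06782021935406071 -0.02885549679918259
0 -0.06767446982285968 -0.029022938128175996
0.02 -0.06864578834010557 -0.03004564081582964
open [0.530426   0.28473773 0.10602934]
blk [0.39818567 0.24450433 0.10169717]
zero [0.45163442 0.26076582 0.085     ]
up [0.60921759 0.30870964 0.12705867]
tool rot, y across: [-3.0476597  -0.45335783 -0.3829541 ] [[-0.937, 0.35, -0.0], [0.35, 0.937, -0.001], [-0.0, -0.001, -1.0]]
```

```bash
cat >> h.py <<'E'
def go(p,yaw=0,tag='',B=None):
    """rot needed (tool rotvec), then shift in the target tool frame; p in bed coords; yaw=0: jaw along chute"""
    B=np.load('bed.npy') if B is None else B; s=arm.observe(); C=R.from_rotvec(s['ee_rot'])
    b=B[:3,:3]; G=R.from_matrix(b)*R.from_euler('z',yaw)*R.from_matrix([[0,1,0],[1,0,0],[0,0,-1]])
    t=b@p+B[:3,3]
    print(tag,'turn',(C.inv()*G).as_rotvec().round(4),'shift',G.inv().apply(t-s['position']).round(4),
     'at bed',(b.T@(s['position']-B[:3,3])).round(4),'clk',round(s['clock'],2),'F',s['force'].round(1),'w',round(s['width']*.0918,4),'grip',s['gripper_force'])
E
python3 -c "
from h import *
go([-.048,0,.15])"
```

```text
turn [-0.2335 -0.1139  0.9128] shift [-0.378   0.0368  0.0368] at bed [-0.0848  0.378   0.1868] clk 0.1 F [-0.3  0.8 -0.1] w 0.0916 grip 0.0
```

Call:
arm_command --targets '[[[0, 0, 0, -0.039, -0.019, 0.152], [0, 0, 0, -0.039, -0.019, 0.152], [0, 0, 0, -0.039, -0.019, 0.152], [0, 0, 0, -0.039, -0.019, 0.152], [0, 0, 0, -0.039, -0.019, 0.152], [0, 0, 0, -0.039, -0.019, 0.152]]]' --jaw 0.052

```text
clock: 0.85
position: [0.2188, 0.585, 0.2455]
ee_rot: [1.778, 2.388, 0.304]
force: [-0.2, 0.1, 0.2]
width: 0.566
gripper_force: 0.0
```

Call:
arm_command --targets '[[[-0.03, 0.003, 0.003, 0, 0, 0], [-0.047, 0.005, 0.005, 0, 0, 0], [-0.047, 0.005, 0.005, 0, 0, 0], [-0.047, 0.005, 0.005, 0, 0, 0], [-0.047, 0.005, 0.005, 0, 0, 0], [-0.047, 0.005, 0.005, 0, 0, 0], [-0.047, 0.005, 0.005, 0, 0, 0], [-0.04, 0.004, 0.003, 0, 0, 0], [-0.026, 0, 0, 0, 0, 0], [0, 0, 0, 0, 0, 0]]]'

```text
clock: 2.1
position: [0.3722, 0.235, 0.2194]
ee_rot: [1.777, 2.39, 0.302]
force: [0.2, -0.2, 1.0]
width: 0.566
gripper_force: 0.0
```

Run:
```python
from h import *
im=grab('wrist','w1.png'); np.savez('/tmp/w1',**im)
go([-.048,0,.15],0,'hover')
B=np.load('bed.npy')
L=np.array([[0,-24],[-150,-24],[0,24],[-150,24]])/1e3;L=np.c_[L,np.full(4,.038)]
print('pred strips px',proj(im,L@B[:3,:3].T+B[:3,3]).round(0).tolist(), arm.observe()['joints'].round(2))
```

```text
hover turn [ 0.0012 -0.0014 -0.0013] shift [ 0.0001 -0.0007  0.001 ] at bed [-4.73e-02 -1.00e-04  1.51e-01] clk 2.15 F [ 0.5  1.  -0.3] w 0.0518 grip 0.0
pred strips px [[388.0, 273.0], [172.0, 274.0], [392.0, 205.0], [164.0, 206.0]] [-1.25  0.01  0.49  2.24  0.17  0.67 -0.59]
```

View pics/w1.png

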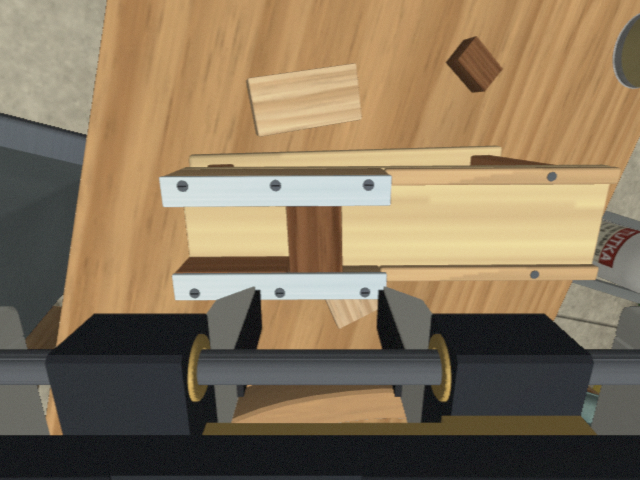

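The wrist view shows the block at about cols 288–342, rows 205–273, between the strips. The strip edges at rows 206 and 273, with upper ends at col 388, match the model to about 2 px. I'll measure the block here.

Run:
```python
from h import *
im=dict(np.load('/tmp/w1.npz'));B=np.load('bed.npy')
hsv=cv2.cvtColor(im['pixels'],cv2.COLOR_RGB2HSV)
m=(hsv[...,2]<150)&(hsv[...,1]>90)
for r in (212,225,238,250,262):
    c=np.where(m[r,270:360])[0]+270
    e=toplane(im,[[c.min(),r],[c.max()+1,r]],B,.03);print(e.round(4).tolist())
```

```text
[[-0.0698, 0.0178, 0.03], [-0.0324, 0.0176, 0.03]]
[[-0.0701, 0.0086, 0.03], [-0.0329, 0.0084, 0.03]]
[[-0.0697, -0.0008, 0.03], [-0.0321, -0.0009, 0.03]]
[[-0.0692, -0.0097, 0.03], [-0.032, -0.0098, 0.03]]
[[-0.0829, -0.0186, 0.03], [-0.0318, -0.0188, 0.03]]
```

Call:
arm_command --targets '[[[0, -0.004, 0.03, 0, 0, 0], [0, 0, 0.03, 0, 0, 0], [0, 0, 0.025, 0, 0, 0], [0, 0, 0.02, 0, 0, 0], [0, 0, 0.015, 0, 0, 0], [0, 0, 0, 0, 0, 0]]]'

```text
clock: 2.9
position: [0.3963, 0.2453, 0.1013]
ee_rot: [1.771, 2.395, 0.3]
force: [-0.1, -0.2, 0.6]
width: 0.569
gripper_force: 0.0
```

```bash
python3 -c "
from h import *
go([-.051,0,.030])"
```

```text
turn [-0.0006 -0.0006  0.0018] shift [-0.0013  0.0007  0.    ] at bed [-0.0517  0.0013  0.03  ] clk 2.9 F [-0.1 -0.2  0.6] w 0.0522 grip 0.0
```

Call:
arm_command --targets '[[[-0.001, 0.005, 0, 0, 0, 0], [0, 0.006, 0, 0, 0, 0], [0, 0.006, 0, 0, 0, 0], [0, 0.006, 0, 0, 0, 0], [0, 0.006, 0, 0, 0, 0], [0, 0, 0, 0, 0, 0]]]'

```text
clock: 3.65
position: [0.4247, 0.2522, 0.1098]
ee_rot: [1.772, 2.392, 0.305]
force: [0.2, 0.0, -0.4]
width: 0.564
gripper_force: 0.0
```

```bash
python3 -c "
from h import *
im=grab('wrist','w2.png')
go([.045,0,.030])"
```

```text
turn [ 0.0017 -0.0014  0.0001] shift [0.0005 0.0667 0.001 ] at bed [-0.0217 -0.0005  0.031 ] clk 3.7 F [ 0.3  0.2 -1. ] w 0.0524 grip 0.0
```

View pics/w2.png

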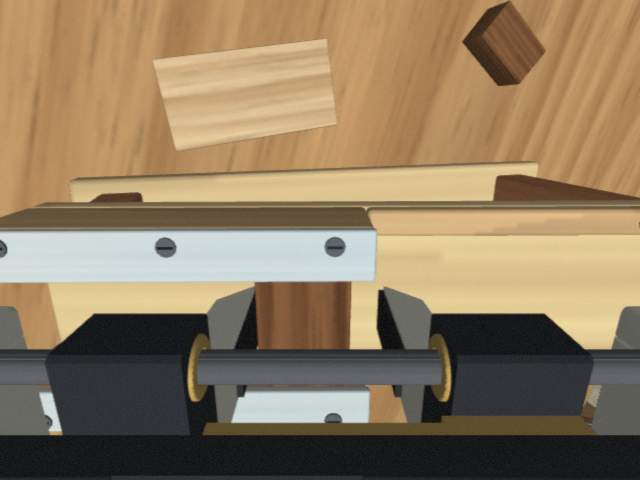

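The block at cols 256–351 is against the lower finger and sliding with it. It's still under the strips, so I'll keep pushing.

Call:
arm_command --targets '[[[0, 0.007, 0, 0, 0, 0], [0, 0.007, 0, 0, 0, 0], [0, 0.007, 0, 0, 0, 0], [0, 0.007, 0, 0, 0, 0], [0, 0.007, 0, 0, 0, 0], [0, 0.007, 0, 0, 0, 0], [0, 0.007, 0, 0, 0, 0], [0, 0.007, 0, 0, 0, 0], [0, 0.007, 0, 0, 0, 0], [0, 0.004, 0, 0, 0, 0]]]'

```text
clock: 4.95
position: [0.4865, 0.271, 0.1264]
ee_rot: [1.772, 2.393, 0.304]
force: [-1.7, -0.6, 1.0]
width: 0.566
gripper_force: 0.3
```

```bash
python3 -c "
from h import *
im=grab('wrist','w3.png')
go([.045,0,.030])"
```

```text
turn [ 0.002  -0.0015  0.0003] shift [ 0.0004 -0.0009  0.0011] at bed [ 0.0459 -0.0004  0.0311] clk 5.0 F [ 1.1 -0.2  1.4] w 0.052 grip 0.04541968577541411
```

View pics/w3.png

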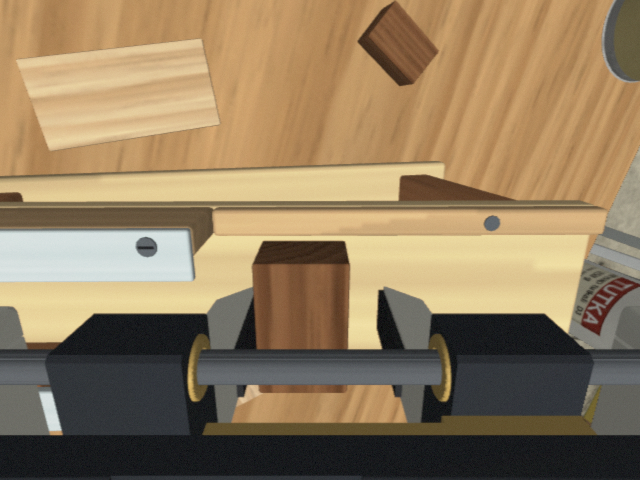

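The block (cols 253–349) is clear of the strip ends (about col 213) and lies square. I'll centre the jaws on it, grip, and lift a little.

Call:
arm_command --targets '[[[0, -0.006, 0, 0, 0, 0], [0, 0, 0, 0, 0, 0]]]'

```text
clock: 5.25
position: [0.4795, 0.2688, 0.1244]
ee_rot: [1.772, 2.394, 0.302]
force: [-0.7, 0.1, -0.5]
width: 0.568
gripper_force: 0.0
```

Call:
arm_command --targets '[[[0, 0, 0, 0, 0, 0], [0, 0, 0, 0, 0, 0], [0, 0, 0, 0, 0, 0], [0, 0, 0, 0, 0, 0], [0, 0, 0, 0, 0, 0]]]' --jaw 0.02 --newtons 20

```text
clock: 5.88
position: [0.4805, 0.2692, 0.1248]
ee_rot: [1.772, 2.393, 0.304]
force: [-2.2, 0.0, 2.4]
width: 0.414
gripper_force: 20.0
```

```bash
python3 -c "
from h import *
go([.04,0,.10])"
```

```text
turn [ 0.0014 -0.0015  0.0004] shift [ 0.0003  0.001  -0.0689] at bed [ 0.039  -0.0003  0.0311] clk 5.88 F [-2.2  0.   2.4] w 0.038 grip 20.000486075878143
```

Call:
arm_command --targets '[[[0, 0, -0.01, 0, 0, 0], [0, 0, -0.02, 0, 0, 0], [0, 0, -0.03, 0, 0, 0], [0, 0.015, -0.03, 0, 0, 0], [0, 0.015, 0, 0, 0, 0], [0, 0.015, 0, 0, 0, 0], [0, 0, 0, 0, 0, 0]]]'

```text
clock: 6.75
position: [0.5017, 0.2751, 0.2224]
ee_rot: [1.773, 2.392, 0.302]
force: [-0.1, -0.9, -0.6]
width: 0.412
gripper_force: 20.0
```

Call:
arm_command --targets '[[[0, 0, 0, 0, 0, -0.157], [0, 0, 0, 0, 0, -0.157], [0, 0, 0, 0, 0, -0.157], [0, 0, 0, 0, 0, -0.157], [0, 0, 0, 0, 0, -0.157], [0, 0, 0, 0, 0, -0.157], [0, 0, 0, 0, 0, -0.157], [0, 0, 0, 0, 0, -0.157], [0, 0, 0, 0, 0, -0.157], [0, 0, 0, 0, 0, -0.157]]]'

```text
clock: 8.0
position: [0.5001, 0.2746, 0.2217]
ee_rot: [-0.433, 2.863, 0.053]
force: [-0.2, 0.2, -0.2]
width: 0.409
gripper_force: 20.0
```

Run:
```python
from h import *
im=grab('wrist','w4.png');np.savez('/tmp/w4',**im)
go([.088,0,.12],np.pi/2)
t=grab('top');np.savez('/tmp/t4',**t);B=np.load('bed.npy')
C=np.array([[x,y,.0] for x in(0,.17) for y in (-.032,.032)])
print(proj(im,C@B[:3,:3].T+B[:3,3]).round().tolist(),arm.observe()['joints'].round(2))
```

```text
turn [ 0.0003 -0.0011  0.0122] shift [-0.0053  0.001  -0.    ] at bed [ 0.0827 -0.001   0.12  ] clk 8.05 F [ 0.3  0.1 -1.3] w 0.0379 grip 20.0005504488945
[[271.0, 116.0], [372.0, 116.0], [278.0, 349.0], [362.0, 350.0]] [-0.74  0.24  0.11  1.96  0.09  0.71  1.17]
```

View pics/w4.png

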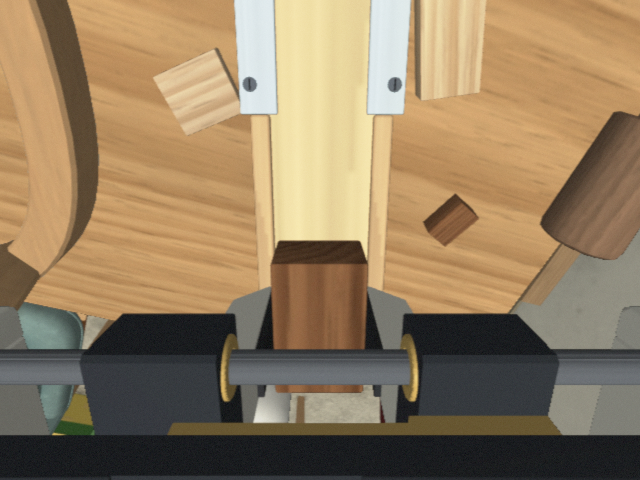

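The block is held square to the jaws (cols 272–367, rows 241–392) and lined up between the rails (inner edges at about cols 271 and 372). Now lowering it slowly.

Call:
arm_command --targets '[[[-0.003, 0.001, 0.02, 0, 0, 0.012], [0, 0, 0.025, 0, 0, 0], [0, 0, 0.02, 0, 0, 0], [0, 0, 0.012, 0, 0, 0], [0, 0, 0.006, 0, 0, 0], [0, 0, 0.002, 0, 0, 0], [0, 0, 0, 0, 0, 0], [0, 0, 0, 0, 0, 0]]]'

```text
clock: 9.1
position: [0.5237, 0.2835, 0.1421]
ee_rot: [-0.408, 2.863, 0.059]
force: [-0.1, 0.2, -0.9]
width: 0.412
gripper_force: 20.0
```

```bash
python3 -c "
from h import *
go([.085,0,.031],np.pi/2)"
```

```text
turn [ 0.0018  0.0022 -0.0126] shift [ 0.0023 -0.0007  0.0057] at bed [0.0873 0.0007 0.0367] clk 9.1 F [-0.1  0.2 -0.9] w 0.0378 grip 19.999473094940186
```

Call:
arm_command --targets '[[[0, 0, 0.001, 0, 0, -0.012], [0, 0, 0.001, 0, 0, 0], [0, 0, 0.001, 0, 0, 0], [0, 0, 0.001, 0, 0, 0], [0, 0, 0, 0, 0, 0], [0, 0, 0, 0, 0, 0]]]'

```text
clock: 9.85
position: [0.5245, 0.2836, 0.1376]
ee_rot: [-0.425, 2.861, 0.056]
force: [0.2, -0.4, -0.7]
width: 0.409
gripper_force: 20.0
```

```bash
python3 -c "
from h import *
go([.085,0,.031],np.pi/2)"
```

```text
turn [ 0.0015  0.0014 -0.0004] shift [ 0.002  -0.0007  0.0011] at bed [0.087  0.0007 0.0321] clk 9.85 F [ 0.2 -0.4 -0.7] w 0.0376 grip 19.99949276447296
```

Call:
arm_command --targets '[[[0, 0, 0.0005, 0, 0, 0], [0, 0, 0.0005, 0, 0, 0], [0, 0, 0, 0, 0, 0], [0, 0, 0, 0, 0, 0]]]'

```text
clock: 10.35
position: [0.5247, 0.2837, 0.1367]
ee_rot: [-0.425, 2.861, 0.056]
force: [-0.1, 0.6, 0.8]
width: 0.414
gripper_force: 20.0
```

```bash
python3 -c "
from h import *
go([.085,0,.031],np.pi/2)"
```

```text
turn [ 0.0015  0.0014 -0.0004] shift [ 0.002  -0.0007  0.0002] at bed [0.087  0.0007 0.0312] clk 10.35 F [-0.1  0.6  0.8] w 0.038 grip 19.999725222587585
```

Call:
arm_command --targets '[[[0, 0, 0.0005, 0, 0, 0], [0, 0, 0, 0, 0, 0], [0, 0, 0, 0, 0, 0]]]'

```text
clock: 10.72
position: [0.5248, 0.2837, 0.1367]
ee_rot: [-0.425, 2.861, 0.056]
force: [-3.4, -2.4, 6.6]
width: 0.413
gripper_force: 20.0
```

Call:
arm_command --targets '[[[0, 0, 0.0005, 0, 0, 0], [0, 0, 0, 0, 0, 0], [0, 0, 0, 0, 0, 0]]]'

```text
clock: 11.1
position: [0.5248, 0.2837, 0.1366]
ee_rot: [-0.425, 2.861, 0.056]
force: [-7.1, -3.7, 14.1]
width: 0.405
gripper_force: 20.0
```

It's down on the floor. I'll ease off the contact force, open, and withdraw along the tool axis.

Call:
arm_command --targets '[[[0, 0, -0.0008, 0, 0, 0], [0, 0, 0, 0, 0, 0]]]'

```text
clock: 11.35
position: [0.5248, 0.2837, 0.1367]
ee_rot: [-0.425, 2.861, 0.056]
force: [-2.2, -1.0, 5.6]
width: 0.412
gripper_force: 20.0
```

Call:
arm_command --targets '[[[0, 0, 0, 0, 0, 0], [0, 0, 0, 0, 0, 0], [0, 0, 0, 0, 0, 0], [0, 0, 0, 0, 0, 0], [0, 0, -0.01, 0, 0, 0], [0, 0, -0.03, 0, 0, 0], [0, 0, -0.05, 0, 0, 0], [0, 0, -0.04, 0, 0, 0], [0, 0, 0, 0, 0, 0], [0, 0, 0, 0, 0, 0]]]' --jaw 0.06

```text
clock: 12.6
position: [0.4936, 0.2739, 0.2624]
ee_rot: [-0.425, 2.861, 0.056]
force: [-0.0, 0.6, -0.2]
width: 0.654
gripper_force: 0.0
```

Run:
```python
from h import *
B=np.load('bed.npy')
im=grab('scene','s5.png');Q=(pts(im)-B[:3,3])@B[:3,:3]
m=(Q[...,0]>.02)&(Q[...,0]<.16)&(abs(Q[...,1])<.032)&(Q[...,2]>.022)&(Q[...,2]<.04)
q=Q[m];print(m.sum(),np.percentile(q,[2,50,98],axis=0).round(4),cv2.minAreaRect((q[:,:2]*1000).astype(np.float32)))
go([.085,0,.16],np.pi/2)
cv2.imwrite('pics/s5c.png',cv2.resize(im['pixels'][170:350,170:370,::-1],None,fx=3,fy=3))
```

```text
530 [[ 0.0608 -0.0182  0.0226]
 [ 0.0969 -0.0007  0.029 ]
 [ 0.1201  0.0187  0.0307]] ((90.2723388671875, 0.7850456237792969), (64.11951446533203, 38.342002868652344), 0.06832865625619888)
 turn [ 0.0011  0.0003 -0.0003] shift [ 0.0012 -0.0003  0.0004] at bed [0.0862 0.0003 0.1604] clk 12.65 F [-0.2  0.3  0.3] w 0.0602 grip 0.0
```

View pics/s5c.png

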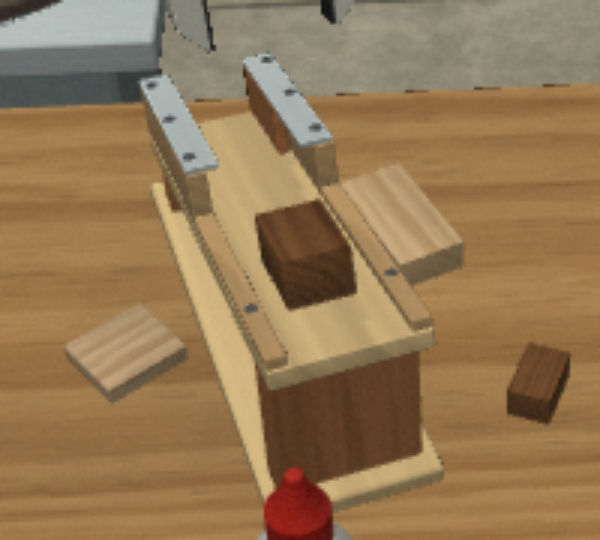

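The block (crop about (305,250)) lies lengthwise and flat between the rails, centred at about x = +90 mm with no yaw. It is clear of the strips, the gripper is clear above, and the offcuts are where they were. Handing in.

```bash
python3 -c "
from cell import arm
print(arm.sign_off())"
```

```text
the job is handed in; nothing more can be done
None
```

The block is out from under the strips and set down lengthwise, flat on the open upper floor between the rails at about x = +90 mm. I let go of it and handed the job in at about 12.7 s; the sign-off gave no verdict.

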